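# Shift the honing machine into third through its H-gate

### The job

On the carving bench, the gear lever of the honing machine has been left somewhere in the left-hand leg of its H-shaped gate. Push its red ball knob with the fingertips through the gate: to the cross channel, across to the right, then forward (towards the motor) fully home into the third slot, marked by three red dots, without dipping into the fourth slot. Do not pull the knob up or force the lever, leave everything else on the bench where it stands, and finish clear of the lever.

Things in the scene. Friction and masses are not known exactly. Their poses are not given: they have to be found in the camera images.
- machine: Honing machine, fixed, at varying place and yaw. Origin: on the bench under the gearbox's centre. +x is 'forward' (gearbox towards grey motor), +y its left (wheel side), z up. Foot plate 12 mm thick, x -110 to 230, y -200 to 140 mm. Green gearbox 150 (x) by 130 (y) mm, aluminium gate plate on top at 118 mm. Motor top at 114 mm. Nothing of it but the lever rises above 130 mm.
- wheel_center (a point): Centre of the brown leather honing wheel on the machine's left side: machine frame 25, 98, 72 mm; 110 mm diameter, 28 mm thick along y, top at 127 mm.
- gate_center (a point): Centre of the H gate on the plate's top (machine frame 0, 0, 118 mm), axes as the machine's. Legs along x at y = +20 mm (left: slot 1 forward, slot 2 back) and y = -20 mm (right: slot 3 forward, three red dots; slot 4 back), joined by a cross channel along y at x = 0. Channels 16 mm wide, stem 10 mm thick; its axis reaches x +-25, y +-20 mm. Solid islands, corners rounded 5 mm, keep it in the H.
- pivot (a point): The lever's pivot inside the gearbox: machine frame 0, 0, 20 mm, axes as the machine's. With a = lever_across and f = lever_fore the knob's centre lies at x = 165 sin f, y = -165 sin a cos f, z = 165 cos a cos f mm from here.
- knob_center (a point): Centre of the red ball knob, 36 mm diameter, on top of the 10 mm steel lever stem, 165 mm from the pivot; height 176 to 185 mm above the bench; it swings up to 41 mm fore and aft and 33 mm sideways. About 2 to 4 N on the knob moves the lever, which stays where it is left.
- slot3_end (a point): Where the stem's axis crosses the plate when the lever is fully home in the third slot (right, forward): machine frame 25, -20, 118 mm.
- lever_across (a joint): Sideways tilt of the lever, rad: -0.2 in the left leg, +0.2 in the right leg (stops at both ends). Between the legs (from about -0.17 to 0.17) it moves only while the lever is in the cross channel.
- lever_fore (a joint): Fore-and-aft tilt of the lever, rad: 0 in the cross channel, +0.25 fully forward (first or third slot), -0.25 fully back (second or fourth slot), with stops at both ends. The cross channel lets it be within about +-0.03.
- knob_lift (a joint): How far the knob has been pulled up along the stem, m: 0 at rest, 0.012 at most. A spring holds it down: 15 N starts it, 500 N/m more. It must stay down.
- tin: Loose aluminium tin, 56 mm diameter, 32 mm high, standing on the machine's foot plate at its right; origin under its centre.
- slip: Loose strop block of wood, 22 x 65 x 45 mm high, standing on the foot plate at its right; origin under its centre.
- mallet: Loose carver's mallet standing head down, 94 mm across, 220 mm high; origin under its centre.
- blank: Loose carving blank, light wood bar 360 x 60 mm with five domes, 58 mm high, lying on the black mat at the left; origin under its centre.
- jar: Loose green glass jar, 66 mm diameter, 95 mm high; origin under its centre.
- gouge_a: Loose gouge with an orange-ended wood handle, about 225 mm long and 24 mm wide, lying on the bench; origin under it near the front of its handle, +x towards the blade.
- gouge_b: Loose gouge like the other, with a red-ended handle.

How it is judged:
By the outcome, as a careful person would: the job done as asked, in the order asked, and still so for the second after the job is handed in, with the robot touching nothing.
It also fails if it takes over 51 s, if anything falls off the work surface, if the arm or the gripper's body presses on something with over 40 N, if the wrist force passes 120 N, or if a joint passes its speed limit or range.

### The arm

A 6-joint arm with a two-finger parallel gripper is mounted at the origin on the work surface. World frame = base frame: x ahead of the robot, y to its left, z up, the work surface at z = 0. Lengths are in m, angles in rad, forces in N, time in s.
With the tool pointing down it reaches from about 0.35 to 0.85 m from the base axis. Payload 8.1 kg.
Tool frame: the origin (TCP) lies midway between the tips of the shut fingers; the grasp point (between the pads) lies 19 mm behind it; z points along the fingers, y is the direction in which the jaws open and shut (so a half turn about z gives the same grasp; the last joint's range is limited). The gripper opens to 93 mm and grips with 3 to 60 N. Pads are 15 mm wide; open, the fingers measure 128 mm over their backs; the gripper's body (75 mm by 188 mm) begins 65 mm behind the grasp point.
Start: joints at [1.161, 0.13, 1.488, -0, 1.523, -0.085], TCP at [0.191, 0.569, 0.189] pointing down, gripper open.
Joint ranges: [-2.96, 2.96], [-0.89, 2.26], [0.02, 2.5], [-1.34, 4.48], [0, 2.73], [-2.66, 2.66]. Speed limits (rad/s): [2.39, 2.39, 2.79, 3.14, 3.14, 3.14].

### API

Orientations are given as a rotation vector (axis times angle).
In Python, from plant import robot, optics, ticket gives the robot as it stands.
- The arm moves only by the tool send_rows, never from a script. Its argument "targets" is a list of rows, each a list of 3 entries, a list of its own where there are three numbers: the opening, from -1 (shut) to 1 (fully open), then the shift along the tool's x, y, z in mm, then the turn about the tool's z in rad. A call has 1 to 12 rows; each row shifts and turns the commanded pose from where the row before left it, along the tool's axes as they then stand; what a row does not reach is not made up. A row lasts 1/10 s, in which the tool goes at most 50 mm and 8.59 degrees, less where a joint would pass 70% of its speed; a pose out of reach is approached as far as the arm can. A call with a gripper value outside its range is refused whole. The fingers move at their own pace and stop on an object; "newtons" is the grip in N (left out, the last holds). Time passes only in rows, so rows that do not move let the fingers close. It gives the time, the measured TCP pose, the force and the opening at its end, in the units of the state.
- robot.read_state(): the state, without advancing time (a new reading comes with each control period).
- optics.read_camera(name): name is "scene" or "top"; returns a dict with "color" (480x640x3 uint8, red, green, blue), "K" (3x3 intrinsics, pixels), "position" and "orientation" of the camera in the world. Camera axes: x right, y up, looking along -z (the intrinsics and any distortion apply to the point x, -y, -z); pixel columns grow to the right and rows downward; lengths in m; the calibration is good to about 2 mm. A picture is of the moment at which its call begins. There is no depth.
- ticket.close_job(): hands the job in, once; it reports no verdict.
Trained networks look in the newest picture that a camera, given by its name, has taken for a name from the list of things; names that differ only in an ending like _2 or _b are one class to them, and where a whole thing is asked for, a point or a joint stands for the part that bears it (a point fixed in the world has none). Each returns a list of dicts, best first, with "confidence" (0 to 1); they miss things now and then, are a little off and sometimes report something else, mostly with a low value. They report only what shows in the picture. A call takes as long as a camera call.
- optics.cut_out(camera, name): "region" (480x640 bool, what is visible of it) and "point" ([column, row] in pixels, amid what is visible of it).
The state is a dict: "t": time; "q": joint angles; "dq": joint speeds; "joint_torque": joint torques, N m; "tool_pos": TCP position; "orientation": TCP orientation; "force": force on the tool from outside, world axes, zero at the start; "wrist_torque": the same for the moment, N m; "opening": finger opening in m.
Only numpy, scipy, OpenCV 4.12 (cv2) and the standard library are available. Lean on these libraries where they do the work, as an engineer would, in place of code of your own. Each camera call takes 0.05 s, during which the arm holds its last target.

## Working session

There is one attempt and no reset: what is moved stays moved. The work goes in short steps, Python scripts to look and compute and a tool call to move; the robot and the scene stay as the last step left them, time stands still between calls to the robot, and variables do not carry over. Pictures are saved under pics/ and viewed, and the job is handed in when it is done.

Besides the shell and the picture viewer there is one more tool, called after "Emit:" by a JSON object that holds its "op" and its "data", one argument or row to a line. send_rows: Moves the arm, as the interface text tells. Its arguments: {"type":"object","properties":{"targets":{"type":"array","items":{"type":"array"}},"newtons":{"type":"number"}},"required":["targets"]}

```bash
ls; mkdir -p pics; python3 - <<'E'
from plant import robot, optics, ticket
import cv2
s=robot.read_state(); print({k:s[k] for k in ('t','tool_pos','orientation','force','opening')})
for n in('scene','top'):
    d=optics.read_camera(n); cv2.imwrite(f'pics/{n}0.png',d['color'][:,:,::-1]); print(n,d['K'],d['position'],d['orientation'],d.keys())
    for nm in ('machine','knob_center','wheel_center','mallet','jar','tin','slip'):
        print(nm,[(round(float(r['confidence']),2),[round(float(v),1) for v in r['point']],int(r['region'].sum())) for r in optics.cut_out(n,nm)][:3])
E
```

```text
pics
{'t': 0.0, 'tool_pos': array([0.19122272, 0.56804735, 0.18757511]), 'orientation': array([-5.07969014e-01, -3.09979863e+00,  2.84337874e-03]), 'force': array([-1.22628564, -0.36230601,  0.74095632]), 'opening': 0.09270003327209027}
scene [[574.99313169   0.         317.82110951]
 [  0.         574.99313169 238.18584421]
 [  0.           0.           1.        ]] [ 1.2033142  -0.97728884  0.96236672] [0.92405143 0.26881041 0.53908337] dict_keys(['color', 'K', 'position', 'orientation'])
machine [(0.84, [335.7, 276.7], 12521)]
knob_center [(0.6, [311.1, 206.0], 167)]
wheel_center [(0.81, [337.3, 276.0], 12421)]
mallet [(0.65, [347.5, 181.9], 1278), (0.58, [310.9, 207.8], 168)]
jar []
tin [(0.71, [307.5, 304.4], 437)]
slip [(0.61, [369.6, 307.6], 413), (0.4, [336.2, 278.8], 12345)]
top [[464.28228828   0.         316.99280932]
 [  0.         464.28228828 237.94341775]
 [  0.           0.           1.        ]] [ 0.3495018  -0.0127001   1.57957483] [ 0.14126491 -0.1134856  -1.57715554] dict_keys(['color', 'K', 'position', 'orientation'])
machine [(0.83, [312.7, 236.4], 9405)]
knob_center [(0.52, [308.2, 256.0], 108)]
wheel_center [(0.56, [317.0, 235.9], 9270)]
mallet [(0.95, [208.8, 288.9], 723)]
jar [(0.83, [452.4, 230.8], 456)]
tin [(0.58, [354.8, 231.1], 239)]
slip [(0.72, [457.3, 299.6], 387), (0.48, [340.4, 188.4], 188)]
```

View pics/scene0.png

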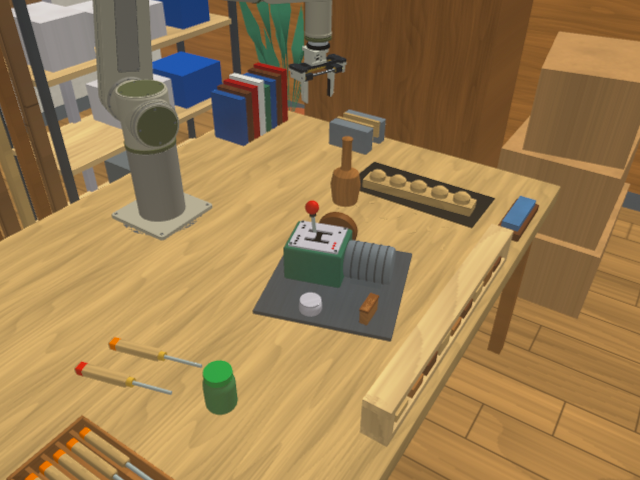

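View pics/top0.png

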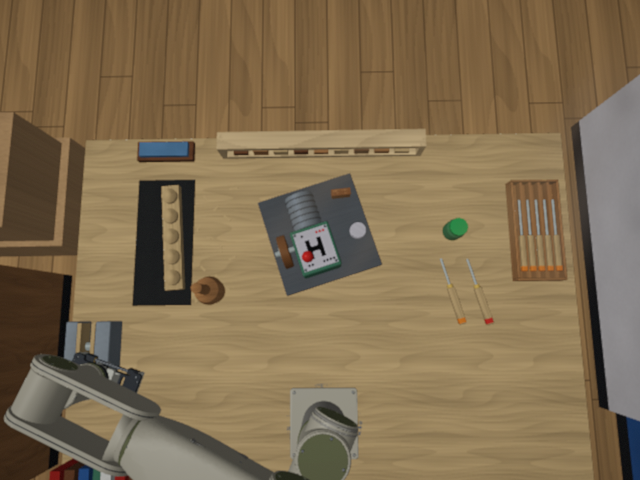

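```bash
python3 - <<'E'
import cv2
a=cv2.imread('pics/top0.png')[170:310,240:400]; cv2.imwrite('pics/topz.png',cv2.resize(a,None,fx=4.2,fy=4.2,interpolation=cv2.INTER_CUBIC))
a=cv2.imread('pics/scene0.png')[180:340,240:440]; cv2.imwrite('pics/scz.png',cv2.resize(a,None,fx=3.7,fy=3.7,interpolation=cv2.INTER_CUBIC))
E
```

```text
(no output)
```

View pics/topz.png

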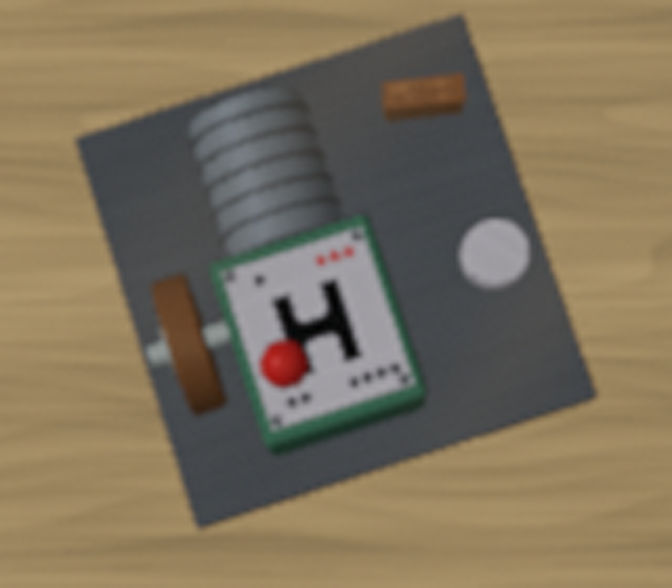

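View pics/scz.png

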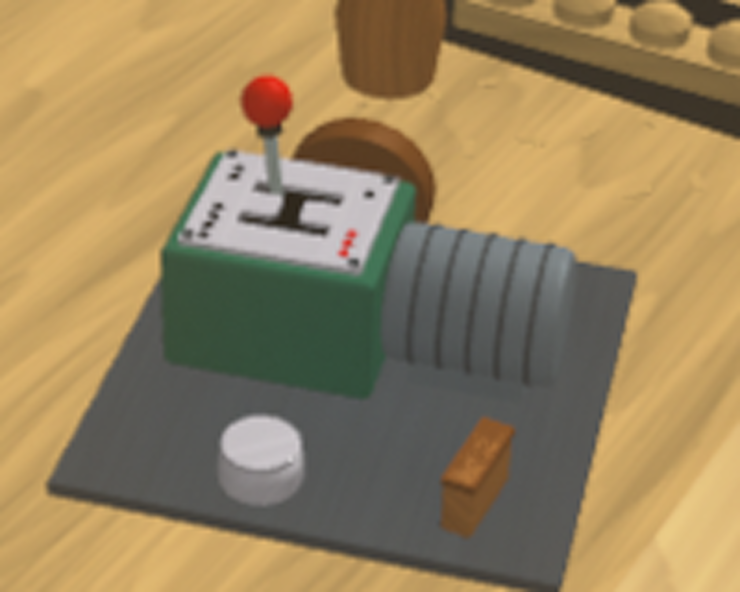

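The overhead view shows the knob over the rear of the left leg (about px 308,256) and the machine yawed about 18°. The motor points away from the robot. Next I fit the machine pose and the lever tilt.

```bash
cat > h.py <<'E'
from plant import robot, optics, ticket
import numpy as np, cv2
from scipy.spatial.transform import Rotation as R
from scipy.optimize import least_squares
def proj(d,P):
    c=(np.atleast_2d(P)-d['position'])@R.from_rotvec(d['orientation']).as_matrix()
    c=c*[1,-1,-1]; p=c@d['K'].T; return p[:,:2]/p[:,2:]
def redblob(d,near=None):
    c=d['color'].astype(int); m=((c[...,0]>110)&(c[...,1]<70)&(c[...,2]<70)).astype(np.uint8)
    n,l,st,ce=cv2.connectedComponentsWithStats(m)
    return [(st[i,4],ce[i]) for i in range(1,n) if st[i,4]>40]
def W(p,M):
    c,s=np.cos(p[2]),np.sin(p[2]); M=np.atleast_2d(M)
    return np.c_[p[0]+c*M[:,0]-s*M[:,1],p[1]+s*M[:,0]+c*M[:,1],M[:,2]]
def knob(a,f): return np.array([.165*np.sin(f),-.165*np.sin(a)*np.cos(f),.02+.165*np.cos(a)*np.cos(f)])
E
python3 - <<'E'
from h import *
dt=optics.read_camera('top'); ds=optics.read_camera('scene')
u=lambda pts,s,o:(np.array(pts)+.5)/s-.5+np.array(o)
FL,FR,BR,BL=[.23,.14,.012],[.23,-.2,.012],[-.11,-.2,.012],[-.11,.14,.012]
G=[[.075,.065,.116],[.075,-.065,.116],[-.075,-.065,.116]]
T3=np.array([FL,FR,BR,BL]+G); T2=u([(79,138),(463,14),(595,396),(200,526),(215,268),(365,218),(424,393)],4.2,(240,170))
S3=np.array([BR,FR,FL]); S2=u([(50,490),(560,590),(635,272)],3.7,(240,180))
def res(p): return np.r_[(proj(dt,W(p,T3))-T2).ravel(),(proj(ds,W(p,S3))-S2).ravel()]
r=least_squares(res,[.36,0,.3],loss='soft_l1'); p=r.x
print(p,np.round(r.fun,1))
rt=redblob(dt);rs=redblob(ds);print(rt,rs)
kt=min(rt,key=lambda b:np.hypot(*(b[1]-[308,256])))[1];ks=min(rs,key=lambda b:np.hypot(*(b[1]-[311,207])))[1]
f=lambda x:np.r_[(proj(dt,W(p,knob(*x)))-kt).ravel(),(proj(ds,W(p,knob(*x)))-ks).ravel()]
r=least_squares(f,[-.2,-.1]);print('a,f',r.x,r.fun,W(p,knob(*r.x)))
# free triangulation
g=lambda X:np.r_[(proj(dt,X)-kt).ravel(),(proj(ds,X)-ks).ravel()]
r=least_squares(g,[.36,0,.18]);print('tri',r.x,r.fun)
for n,q in(('home',(.2,.25)),('x',(-.2,0)),('xr',(.2,0))):print(n,W(p,knob(*q)))
print('mallet')
for n,d in(('top',dt),('scene',ds)): print([ (b['confidence'],b['point']) for b in optics.cut_out(n,'mallet')])
np.save('p.npy',p)
E
```

```text
[0.55708904 0.01788705 0.31213926] [-1.6  0.  -0.4 -0.7  1.   0.1 -0.5  1.2 -2.1 -1.2  0.6 -2.   1.7  0.4
 -2.1 -0.6  0.1  0.3  0.2 -0.2]
[(np.int32(77), array([306.83116883, 256.19480519])), (np.int32(81), array([ 53.45679012, 475.44444444]))] [(np.int32(119), array([270.08403361,  66.89915966])), (np.int32(118), array([239.43220339,  83.11016949])), (np.int32(199), array([255.98994975, 114.9798995 ])), (np.int32(132), array([311.65909091, 206.93939394])), (np.int32(72), array([ 79.79166667, 367.75      ]))]
a,f [-0.21468057 -0.15369018] [-2.40912728e-01  9.14329929e-02 -2.26840776e-04  6.42564770e-01] [[0.52238301 0.04318808 0.17931211]]
tri [0.52258917 0.04253465 0.18162091] [-0.0568005  -0.07142526 -0.07518289  0.01077942]
home [[6.05691906e-01 1.96561948e-04 1.76683782e-01]]
x [[0.54702232 0.0490835  0.18171099]]
xr [[ 0.56715575 -0.0133094   0.18171099]]
mallet
[(0.59, [208.2, 287.6])]
[(0.86, [346.3, 181.1])]
```

```bash
cat >> h.py <<'E'
def overlay(d,p,fn,o,sz,s,ks=()):
    im=cv2.resize(d['color'][o[1]:o[1]+sz[1],o[0]:o[0]+sz[0],::-1],None,fx=s,fy=s,interpolation=cv2.INTER_CUBIC)
    def ln(M,col):
        q=(proj(d,W(p,M))-o+.5)*s-.5
        cv2.polylines(im,[np.round(q).astype(int)],True,col,1)
    z=.012; ln([[.23,.14,z],[.23,-.2,z],[-.11,-.2,z],[-.11,.14,z]],(0,255,255))
    z=.118; ln([[.075,.065,z],[.075,-.065,z],[-.075,-.065,z],[-.075,.065,z]],(255,255,0))
    ln([[.033,.028,z],[.033,.012,z],[.008,.012,z],[.008,-.012,z],[.033,-.012,z],[.033,-.028,z],[-.033,-.028,z],[-.033,-.012,z],[-.008,-.012,z],[-.008,.012,z],[-.033,.012,z],[-.033,.028,z]],(255,0,255))
    for k in ks:
        q=(proj(d,W(p,k))[0]-o+.5)*s-.5; cv2.circle(im,tuple(np.round(q).astype(int)),3,(0,255,0),1)
    cv2.imwrite(fn,im)
E
python3 - <<'E'
from h import *
p=np.load('p.npy')
dt=optics.read_camera('top'); ds=optics.read_camera('scene')
overlay(dt,p,'pics/ot.png',(250,165),(140,140),4.2,[knob(-.2,-.15)])
overlay(ds,p,'pics/os.png',(245,185),(180,155),4.2,[knob(-.2,-.15)])
E
```

```text
(no output)
```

View pics/ot.png

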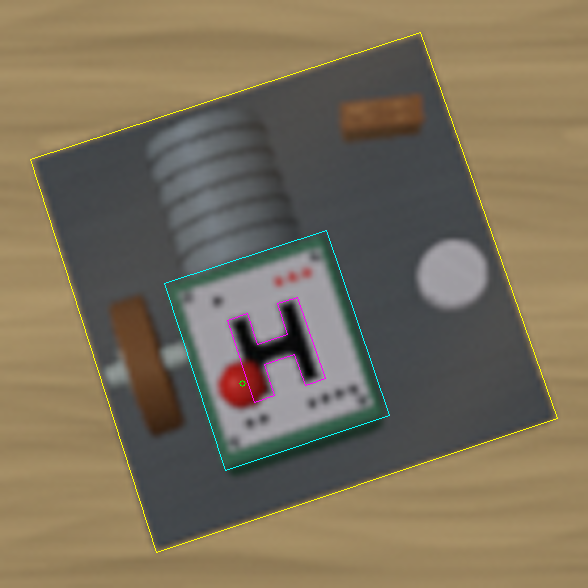

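View pics/os.png

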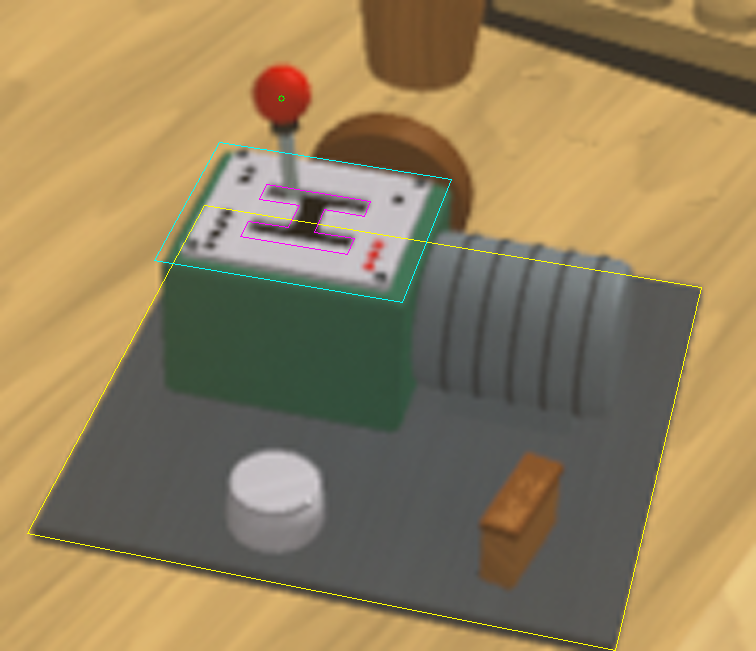

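The foot plate fits in both views and the knob marker sits on the ball, so a≈-0.2 and f≈-0.15. The gripper would pass near the 220 mm mallet, so I lift first. I also turn so that tool y lines up with machine y.

Emit:
{"op": "send_rows", "data": {
  "targets": [
    [-1,[0,0,-40],0],
    [-1,[0,0,-40],0],
    [-1,[0,0,-40],-0.13],
    [-1,[0,0,0],-0.13],
    [-1,[0,0,0],-0.13],
    [-1,[0,0,0],-0.13],
    [-1,[0,0,0],-0.12],
    [-1,[0,0,0],0]
  ]
}}

```text
t: 1.9
tool_pos: [0.1914, 0.5686, 0.3086]
orientation: [0.496, -3.102, 0.0]
force: [-0.8, 0.8, 0.0]
opening: 0.0337
```

```bash
cat >> h.py <<'E'
def where(p=None):
    p=np.load('p.npy') if p is None else p
    s=robot.read_state(); M=R.from_rotvec(s['orientation']).as_matrix()
    d=s['tool_pos']-[p[0],p[1],0]; c,q=np.cos(p[2]),np.sin(p[2])
    m=np.array([c*d[0]+q*d[1],-q*d[0]+c*d[1],d[2]])*1000
    print('t',round(s['t'],2),'tcp mach mm',m.round(1),'yawerr',round(float(np.arctan2(-M[0,1],M[1,1])-p[2]),3),'F',s['force'].round(1),'open',round(s['opening'],4),'q',s['q'].round(2))
    return m,M,s
def see(tag,p=None):
    p=np.load('p.npy') if p is None else p
    dt=optics.read_camera('top'); ds=optics.read_camera('scene')
    b=[]
    for d,n in((dt,'top'),(ds,'scene')):
        q=[x for x in redblob(d) if np.hypot(*(x[1]-proj(d,W(p,[0,0,.18]))[0]))<30]
        b.append(max(q,key=lambda x:x[0]) if q else None)
    print([ (x[0],x[1].round(1)) if x else None for x in b])
    f=lambda x:np.concatenate([(proj(d,W(p,knob(*x)))[0]-x_[1]) for d,x_ in zip((dt,ds),b) if x_])
    if any(b):
        r=least_squares(f,[0,0]); print('a,f',r.x.round(3),'res',r.fun.round(1),'knob mach',(knob(*r.x)*1000).round(1))
    overlay(dt,p,f'pics/{tag}t.png',(250,165),(140,140),4.2,[])
    overlay(ds,p,f'pics/{tag}s.png',(245,145),(180,140),4.2,[])
E
python3 -c "
from h import *
m,M,s=where(); print(M.round(3))
p=np.load('p.npy'); t=W(p,[-.073,.034,.30])[0]; print(t,((t-s['tool_pos'])@M*1000).round(0))"
```

```text
t 1.9 tcp mach mm [-178.8  636.4  308.6] yawerr 0.005 F [-0.8  0.8  0. ] open 0.0337 q [ 1.16  0.11  1.29 -0.    1.74 -0.73]
[[-0.95  -0.312 -0.   ]
 [-0.312  0.95  -0.   ]
 [ 0.    -0.    -1.   ]]
[0.47717525 0.02782618 0.3       ] [-103. -603.    9.]
```

Emit:
{"op": "send_rows", "data": {
  "targets": [
    [-1,[-8,-45,0],0],
    [-1,[-8,-45,0],0],
    [-1,[-8,-45,0],0],
    [-1,[-8,-45,0],0],
    [-1,[-8,-45,0],0],
    [-1,[-8,-45,0],0],
    [-1,[-8,-45,0],0],
    [-1,[-8,-45,0],0],
    [-1,[-8,-45,0],0],
    [-1,[-8,-45,0],0],
    [-1,[-8,-45,0],0],
    [-1,[-8,-45,0],0]
  ]
}}

```text
t: 3.1
tool_pos: [0.4507, 0.0832, 0.309]
orientation: [-0.486, 3.103, -0.0]
force: [1.1, 0.7, -0.7]
opening: 0.0003
```

```bash
python3 -c "
from h import *
m,M,s=where(); print(np.round((M.T@[0,0,-1]),3))"
```

```text
t 3.1 tcp mach mm [-81.2  94.8 309. ] yawerr -0.001 F [ 1.1  0.7 -0.7] open 0.0003 q [ 0.07 -0.27  1.66  0.    1.76 -1.81]
[0.001 0.    1.   ]
```

Emit:
{"op": "send_rows", "data": {
  "targets": [
    [-1,[0,-31,0],0],
    [-1,[0,-30,0],0],
    [-1,[0,0,40],0],
    [-1,[0,0,40],0],
    [-1,[0,0,40],0],
    [-1,[0,0,20],0],
    [-1,[0,0,0],0],
    [-1,[0,0,0],0]
  ]
}}

```text
t: 3.9
tool_pos: [0.4692, 0.027, 0.1694]
orientation: [-0.49, 3.103, -0.0]
force: [0.5, -0.3, 1.0]
opening: 0.0003
```

```bash
python3 -c "
from h import *
where(); see('a')"
```

```text
t 3.9 tcp mach mm [-80.9  35.7 169.4] yawerr 0.001 F [ 0.5 -0.3  1. ] open 0.0003 q [-0.05 -0.22  1.86  0.    1.5  -1.94]
[None, (np.int32(132), array([311.7, 206.9]))]
a,f [-0.247 -0.162] res [0. 0.] knob mach [-26.7  39.8 177.9]
```

View pics/as.png

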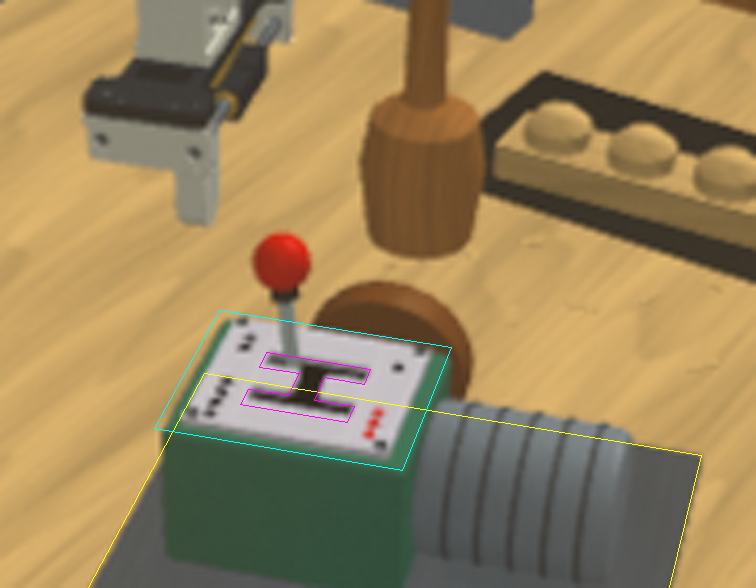

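View pics/at.png

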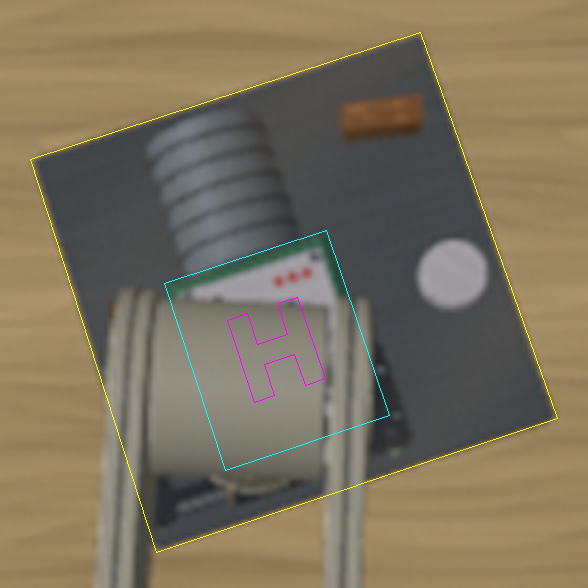

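The scene camera shows the shut fingers behind the ball (zoomed 195,220 against the ball at 282,262), with a clear gap between them. The overhead view is blocked by the arm. I now push forward in small steps.

Emit:
{"op": "send_rows", "data": {
  "targets": [
    [-1,[-12,2,0],0],
    [-1,[-12,0,0],0],
    [-1,[-4,0,0],0],
    [-1,[-4,0,0],0],
    [-1,[-4,0,0],0],
    [-1,[-4,0,0],0],
    [-1,[0,0,0],0]
  ]
}}

```text
t: 4.7
tool_pos: [0.5067, 0.0413, 0.1687]
orientation: [-0.493, 3.103, -0.0]
force: [0.2, -0.1, -0.7]
opening: 0.0006
```

```bash
cat >> h.py <<'E'
def scn(tag=None,a=None):
    p=np.load('p.npy'); d=optics.read_camera('scene')
    q=[x for x in redblob(d) if np.hypot(*(x[1]-proj(d,W(p,[0,0,.18]))[0]))<30]
    x=max(q,key=lambda x:x[0]); print('scene blob',x[0],x[1].round(2))
    r=least_squares(lambda v:proj(d,W(p,knob(*v)))[0]-x[1],[0,0]); v=r.x+[.047,.008]
    print('a,f corrected',v.round(3),'knob',(knob(*v)*1000).round(1))
    if tag: overlay(d,p,f'pics/{tag}s.png',(245,145),(180,140),4.2,[])
E
python3 -c "
from h import *
where(); scn('b')"
```

```text
t 4.7 tcp mach mm [-40.7  37.8 168.7] yawerr 0.003 F [ 0.2 -0.1 -0.7] open 0.0006 q [-0.02 -0.11  1.77 -0.    1.48 -1.91]
scene blob 130 [311.69 207.03]
a,f corrected [-0.195 -0.153] knob [-25.1  31.6 180. ]
```

View pics/bs.png

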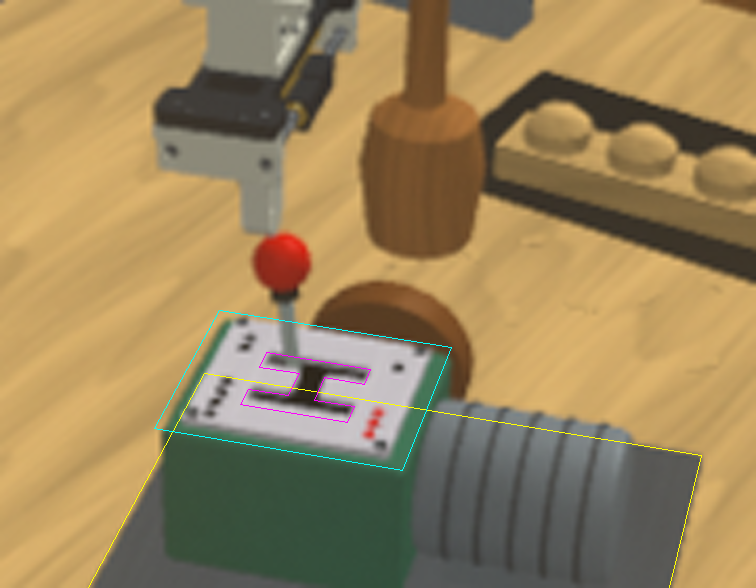

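```bash
python3 -c "
from h import *
d=optics.read_camera('scene'); m,M,s=where()
for o in ([0,0,0],[-.0075,-.0175,0],[-.0075,.0175,0],[.0075,-.0175,0],[.0075,.0175,0]):
    print(o,((proj(d,s['tool_pos']+M@np.array(o))[0]-[245,145]+.5)*4.2).round(0))
p=np.load('p.npy')
print(((proj(d,W(p,knob(-.2,-.153)))[0]-[245,145]+.5)*4.2).round(0))
dt=optics.read_camera('top');overlay(dt,p,'pics/bt.png',(250,165),(140,140),4.2)
"
```

```text
t 4.8 tcp mach mm [-41.1  37.9 168.6] yawerr 0.003 F [-0.7 -0.7  0.9] open 0.0005 q [-0.02 -0.11  1.77 -0.    1.49 -1.91]
[0, 0, 0] [258. 273.]
[-0.0075, -0.0175, 0] [262. 290.]
[-0.0075, 0.0175, 0] [278. 260.]
[0.0075, -0.0175, 0] [238. 287.]
[0.0075, 0.0175, 0] [254. 257.]
[281. 266.]
```

View pics/bt.png

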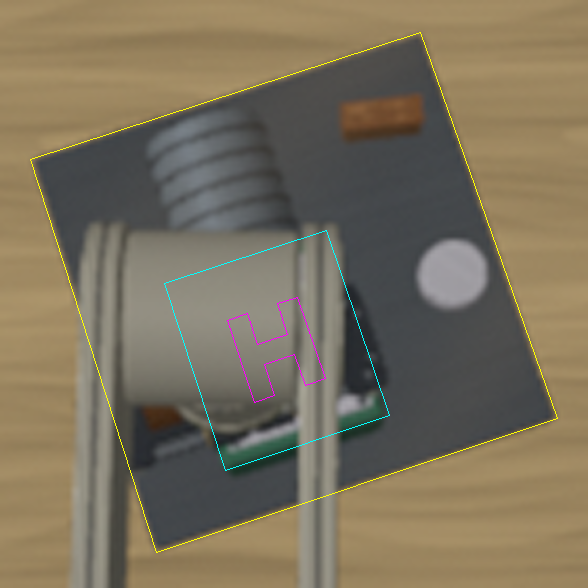

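The visible fingertip sits about 14 px higher in the scene image than its reported position projects to. Before pushing, I check the camera calibration against the robot base and the start pose.

```bash
python3 -c "
from h import *
for n in('scene','top'):
    d=optics.read_camera(n)
    print(n,'base',proj(d,[0,0,0.0]),'starttcp',proj(d,[[.1912,.568,.1876]]),'start L/R finger tips',proj(d,[[.1912+.016*1,.568+.047,.1876],[.1912-.016,.568-.047,.1876]]))
    if n=='scene':
        a=d['color'][100:260,230:400,::-1]; cv2.imwrite('pics/c.png',cv2.resize(a,None,fx=4.5,fy=3.7*4.5/3.7*.8,interpolation=cv2.INTER_CUBIC))
a=cv2.imread('pics/scene0.png')[30:230,100:400]; cv2.imwrite('pics/c0.png',cv2.resize(a,None,fx=2.6,fy=2.6,interpolation=cv2.INTER_CUBIC))
a=cv2.imread('pics/top0.png')[320:480,60:380]; cv2.imwrite('pics/c1.png',cv2.resize(a,None,fx=2.4,fy=2.4,interpolation=cv2.INTER_CUBIC))
"
```

```text
scene base [[161.78700703 212.04546972]] starttcp [[316.44006118 107.12433469]] start L/R finger tips [[327.83833498 103.68230699]
 [304.74628522 110.65559753]]
top base [[322.99113904 423.24246707]] starttcp [[127.69177059 370.37507926]] start L/R finger tips [[112.08424653 364.84618709]
 [143.37695811 375.93148334]]
```

View pics/c.png

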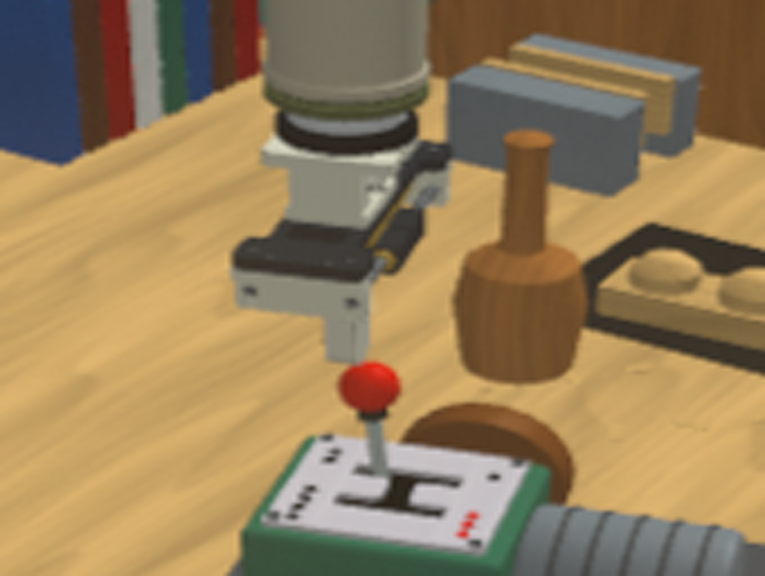

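View pics/c0.png

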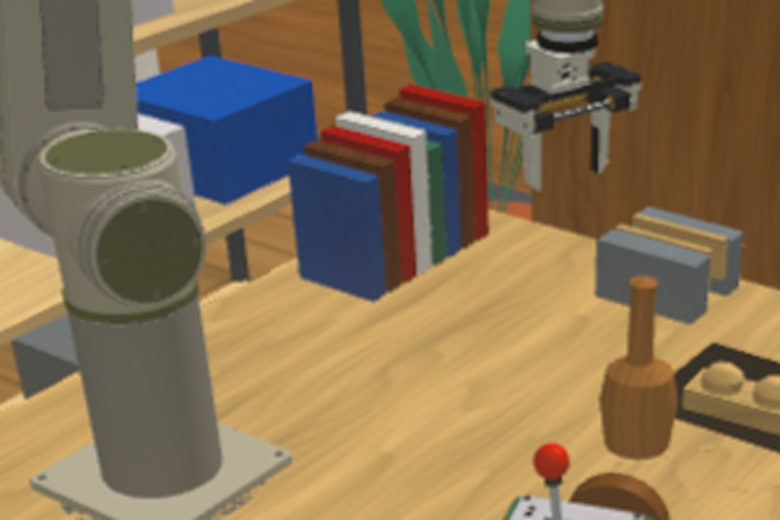

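View pics/c1.png

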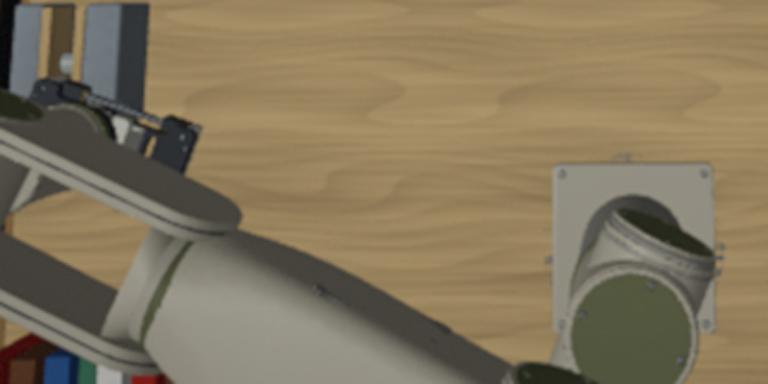

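```bash
python3 -c "
from h import *
ds=optics.read_camera('scene');dt=optics.read_camera('top')
tr=lambda a,b:least_squares(lambda X:np.r_[proj(ds,X)[0]-a,proj(dt,X)[0]-b],[.2,.5,.2])
r=tr([317.3,62.7],[109,369]);print('bar centre',r.x,r.fun)
r=tr([331+14,62.7-4],[83,357]);print(r.x,r.fun)
# mallet top
for z in(.2,.22,.29): print(z,proj(dt,[.1912,.568,z]),proj(ds,[.1912,.568,z]))
a=dt['color'][180:340,150:400,::-1]; cv2.imwrite('pics/d.png',cv2.resize(a,None,fx=3,fy=3,interpolation=cv2.INTER_CUBIC))
"
```

```text
bar centre [0.21145979 0.54742414 0.35015499] [ 1.19620765 -0.20896156  0.58683603  0.79003062]
[0.24970151 0.62614251 0.34576878] [-3.48162899  0.70149979 -1.63387926 -2.33279268]
0.2 [[125.8915336  370.88974568]] [[316.46168029 103.65870635]]
0.22 [[122.91790466 371.73987095]] [[316.4968898   98.01448542]]
0.29 [[111.77470841 374.92557871]] [[316.62353233  77.71319472]]
```

Both views put the gripper about 35–40 mm higher than its reported z. Lowering about 32 mm is safe whether or not that is true, since the plate is at 118 mm. I back off, lower, and look.

Emit:
{"op": "send_rows", "data": {
  "targets": [
    [-1,[20,-3,0],0],
    [-1,[10,0,0],0],
    [-1,[0,0,15],0],
    [-1,[0,0,15],0],
    [-1,[0,0,0],0],
    [-1,[0,0,0],0]
  ]
}}

```text
t: 5.65
tool_pos: [0.4783, 0.0294, 0.1374]
orientation: [0.493, -3.1, -0.001]
force: [-0.3, -0.8, -0.2]
opening: 0.0003
```

```bash
python3 -c "
from h import *
where(); scn('e')"
```

```text
t 5.65 tcp mach mm [-71.5  35.1 137.4] yawerr 0.003 F [-0.3 -0.8 -0.2] open 0.0003 q [-0.05 -0.17  1.88  0.    1.44 -1.93]
scene blob 133 [311.64 206.98]
a,f corrected [-0.197 -0.154] knob [-25.3  32.  179.9]
```

View pics/es.png

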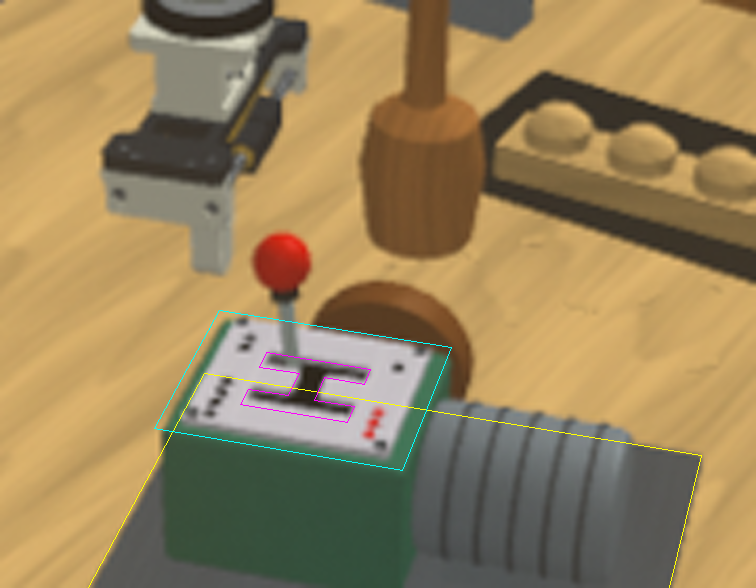

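Emit:
{"op": "send_rows", "data": {
  "targets": [
    [-1,[0,0,7],0],
    [-1,[-12,2,0],0],
    [-1,[-10,0,0],0],
    [-1,[-4,0,0],0],
    [-1,[-4,0,0],0],
    [-1,[-4,0,0],0],
    [-1,[0,0,0],0]
  ]
}}

```text
t: 6.4
tool_pos: [0.511, 0.0417, 0.1317]
orientation: [-0.493, 3.102, -0.0]
force: [-0.1, -0.3, 0.0]
opening: 0.0003
```

```bash
python3 -c "
from h import *
where(); scn('f')"
```

```text
t 6.4 tcp mach mm [-36.6  36.8 131.7] yawerr 0.003 F [-0.1 -0.3  0. ] open 0.0003 q [-0.02 -0.07  1.8   0.    1.41 -1.9 ]
scene blob 139 [318.81 207.4 ]
a,f corrected [-0.195 -0.039] knob [ -6.5  31.9 181.8]
```

View pics/fs.png

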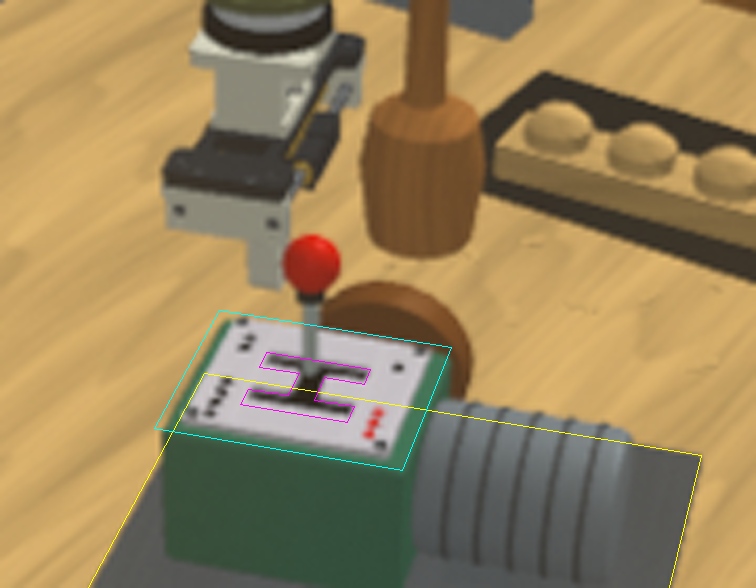

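The knob has moved forward to f≈-0.04, so contact is confirmed. About 6 mm more reaches the cross channel.

Emit:
{"op": "send_rows", "data": {
  "targets": [
    [-1,[-3,0,0],0],
    [-1,[-3,0,0],0],
    [-1,[0,0,0],0]
  ]
}}

```text
t: 6.75
tool_pos: [0.5165, 0.0435, 0.1317]
orientation: [-0.493, 3.102, 0.0]
force: [-0.4, -0.3, -0.0]
opening: 0.0009
```

```bash
python3 -c "
from h import *
where(); scn('g')"
```

```text
t 6.75 tcp mach mm [-30.7  36.9 131.7] yawerr 0.003 F [-0.4 -0.3 -0. ] open 0.0009 q [-0.01 -0.06  1.79  0.    1.41 -1.9 ]
scene blob 136 [320.89 207.79]
a,f corrected [-0.189 -0.005] knob [ -0.8  31.  182.1]
```

View pics/gs.png

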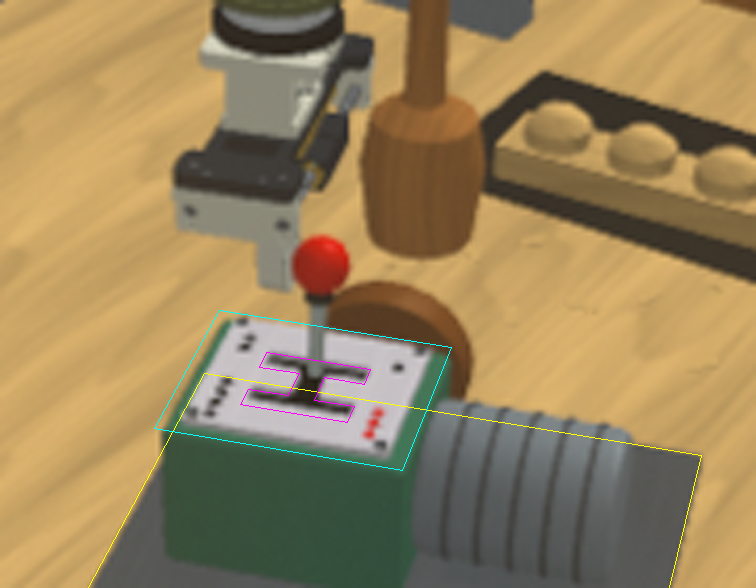

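Emit:
{"op": "send_rows", "data": {
  "targets": [
    [-1,[15,0,0],0],
    [-1,[20,20,0],0],
    [-1,[0,40,0],0],
    [-1,[0,40,0],0],
    [-1,[0,40,0],0],
    [-1,[0,0,0],0]
  ]
}}

```text
t: 7.4
tool_pos: [0.4383, 0.1695, 0.1318]
orientation: [-0.499, 3.101, 0.003]
force: [0.7, -0.4, 0.8]
opening: 0.0005
```

```bash
python3 -c "
from h import *
where(); see('h')"
```

```text
t 7.4 tcp mach mm [-66.5 180.7 131.8] yawerr 0.007 F [ 0.7 -0.4  0.8] open 0.0005 q [ 0.26 -0.2   1.91  0.    1.43 -1.63]
[(np.int32(75), array([304.1, 248.5])), (np.int32(135), array([320.9, 207.8]))]
a,f [-0.214 -0.005] res [-0.1  0.2  0.1  0.5] knob mach [ -0.9  35.  181.2]
```

View pics/ht.png

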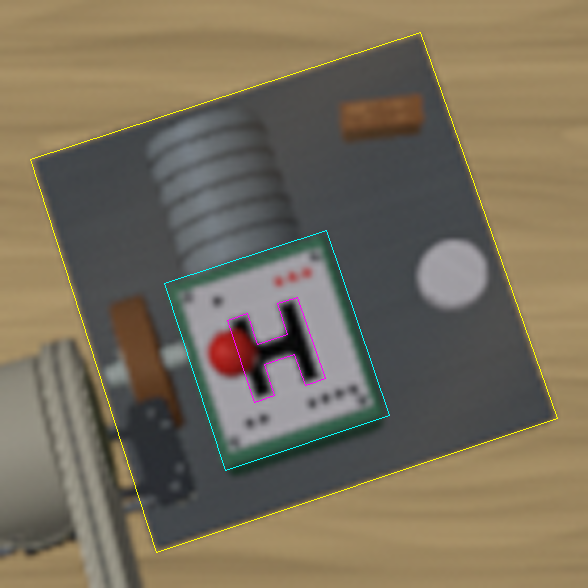

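The overhead view shows the ball at zoomed (232,352), level with the crossbar. Both cameras give f≈-0.005. Next I come round to the knob's left side, above the wheel, and push right.

Emit:
{"op": "send_rows", "data": {
  "targets": [
    [-1,[-35,0,0],0],
    [-1,[-29,-20,0],0],
    [-1,[0,-40,0],0],
    [-1,[0,-30,0],0],
    [-1,[0,-10,0],0],
    [-1,[0,-5,0],0],
    [-1,[0,-5,0],0],
    [-1,[0,-5,0],0],
    [-1,[0,0,0],0]
  ]
}}

```text
t: 8.4
tool_pos: [0.5362, 0.0764, 0.1319]
orientation: [-0.494, 3.102, -0.0]
force: [0.3, 0.5, 0.0]
opening: 0.0006
```

```bash
python3 -c "
from h import *
where(); scn('i')"
```

```text
t 8.4 tcp mach mm [ -1.9  62.1 131.9] yawerr 0.004 F [0.3 0.5 0. ] open 0.0006 q [ 0.05  0.01  1.72 -0.    1.41 -1.84]
scene blob 142 [320.22 208.85]
a,f corrected [-0.141 -0.003] knob [ -0.5  23.1 183.4]
```

View pics/is.png

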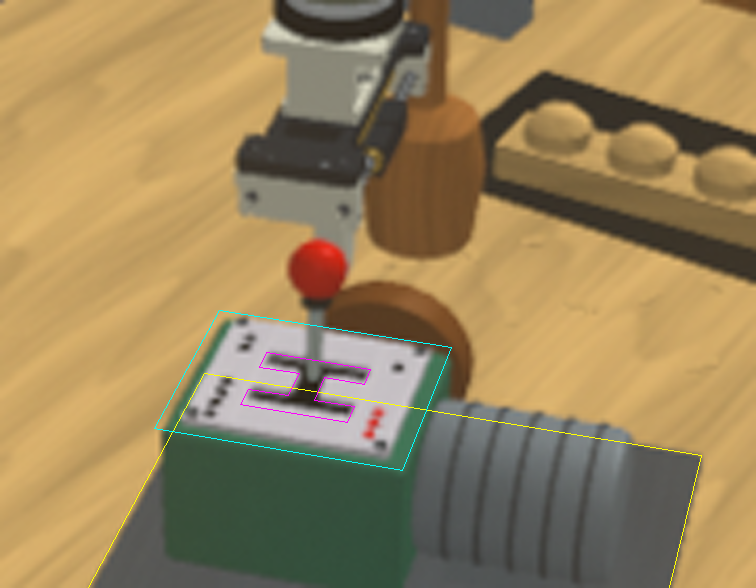

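Emit:
{"op": "send_rows", "data": {
  "targets": [
    [-1,[0,-5,0],0],
    [-1,[0,-6,0],0],
    [-1,[0,-6,0],0],
    [-1,[0,-6,0],0],
    [-1,[0,-6,0],0],
    [-1,[0,0,0],0]
  ]
}}

```text
t: 9.05
tool_pos: [0.5453, 0.0475, 0.1315]
orientation: [0.492, -3.103, 0.001]
force: [0.5, 0.3, 0.5]
opening: 0.0005
```

```bash
python3 -c "
from h import *
where(); scn('j')"
```

```text
t 9.05 tcp mach mm [ -2.1  31.8 131.5] yawerr 0.002 F [0.5 0.3 0.5] open 0.0005 q [-0.01  0.02  1.71 -0.    1.41 -1.89]
scene blob 149 [317.02 214.59]
a,f corrected [ 0.053 -0.   ] knob [-1.000e-01 -8.800e+00  1.848e+02]
```

Emit:
{"op": "send_rows", "data": {
  "targets": [
    [-1,[0,-6,0],0],
    [-1,[0,-6,0],0],
    [-1,[0,-4,0],0],
    [-1,[0,-3,0],0],
    [-1,[0,0,0],0]
  ]
}}

```text
t: 9.6
tool_pos: [0.551, 0.03, 0.1315]
orientation: [0.492, -3.103, 0.0]
force: [-0.5, 0.1, 0.2]
opening: 0.0005
```

```bash
python3 -c "
from h import *
where(); scn('k')"
```

```text
t 9.6 tcp mach mm [ -2.1  13.4 131.5] yawerr 0.003 F [-0.5  0.1  0.2] open 0.0005 q [-0.04  0.03  1.69 -0.    1.41 -1.92]
scene blob 147 [315.   219.13]
a,f corrected [0.169 0.001] knob [ 1.000e-01 -2.770e+01  1.827e+02]
```

View pics/ks.png

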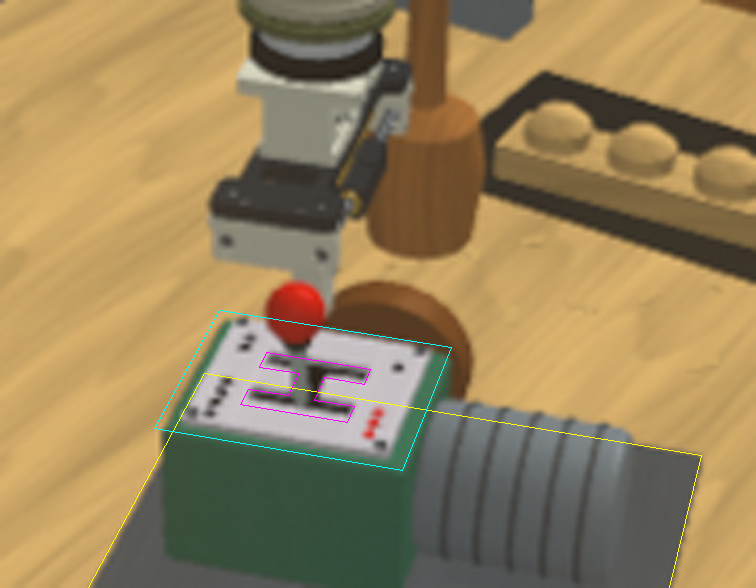

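Emit:
{"op": "send_rows", "data": {
  "targets": [
    [-1,[0,-2,0],0],
    [-1,[0,-2,0],0]
  ]
}}

```text
t: 9.85
tool_pos: [0.5521, 0.027, 0.1314]
orientation: [0.494, -3.102, -0.001]
force: [-0.9, 1.5, -0.6]
opening: 0.0005
```

```bash
python3 -c "
from h import *
where(); scn()"
```

```text
t 9.85 tcp mach mm [ -1.9  10.2 131.4] yawerr 0.003 F [-0.9  1.5 -0.6] open 0.0005 q [-0.04  0.04  1.69  0.    1.41 -1.93]
scene blob 150 [314.63 219.72]
a,f corrected [ 0.183 -0.001] knob [ -0.2 -30.  182.3]
```

Emit:
{"op": "send_rows", "data": {
  "targets": [
    [-1,[0,-2,0],0],
    [-1,[0,-1,0],0]
  ]
}}

```text
t: 10.1
tool_pos: [0.553, 0.0239, 0.1314]
orientation: [0.493, -3.102, -0.0]
force: [-0.5, 1.5, -1.9]
opening: 0.0002
```

```bash
python3 -c "
from h import *
where(); scn()"
```

```text
t 10.1 tcp mach mm [ -2.    7.  131.4] yawerr 0.003 F [-0.5  1.5 -1.9] open 0.0002 q [-0.05  0.04  1.69  0.    1.41 -1.94]
scene blob 147 [314.3  220.61]
a,f corrected [ 0.203 -0.001] knob [-1.000e-01 -3.320e+01  1.816e+02]
```

Emit:
{"op": "send_rows", "data": {
  "targets": [
    [-1,[0,-1,0],0],
    [-1,[0,-1,0],0]
  ]
}}

```text
t: 10.35
tool_pos: [0.5537, 0.022, 0.1316]
orientation: [0.493, -3.102, -0.0]
force: [-0.5, 2.1, -1.7]
opening: 0.0005
```

```bash
python3 -c "
from h import *
where(); scn()"
```

```text
t 10.35 tcp mach mm [ -2.    5.  131.6] yawerr 0.003 F [-0.5  2.1 -1.7] open 0.0005 q [-0.05  0.04  1.69  0.    1.41 -1.94]
scene blob 149 [314.1  221.21]
a,f corrected [ 0.216 -0.   ] knob [ -0.  -35.4 181.2]
```

Emit:
{"op": "send_rows", "data": {
  "targets": [
    [-1,[0,-1,0],0],
    [-1,[0,-1,0],0]
  ]
}}

```text
t: 10.6
tool_pos: [0.5542, 0.0206, 0.1315]
orientation: [0.493, -3.102, -0.001]
force: [-1.8, 6.0, 0.2]
opening: 0.0007
```

```bash
python3 -c "
from h import *
where(); scn()"
```

```text
t 10.6 tcp mach mm [ -2.    3.5 131.5] yawerr 0.003 F [-1.8  6.   0.2] open 0.0007 q [-0.06  0.04  1.69  0.    1.41 -1.94]
scene blob 148 [313.88 221.49]
a,f corrected [ 0.223 -0.002] knob [ -0.3 -36.4 180.9]
```

Force rose to about 6 N, so the lever is on the right-hand stop. I back away to the left and go round behind the knob.

Emit:
{"op": "send_rows", "data": {
  "targets": [
    [-1,[0,15,0],0],
    [-1,[0,15,0],0],
    [-1,[35,5,0],0],
    [-1,[35,0,0],0],
    [-1,[0,-35,0],0],
    [-1,[0,-36,0],0],
    [-1,[0,0,0],0],
    [-1,[0,0,0],0]
  ]
}}

```text
t: 11.45
tool_pos: [0.499, -0.0355, 0.1319]
orientation: [-0.491, 3.103, -0.0]
force: [-0.9, 0.7, -0.2]
opening: 0.0007
```

```bash
python3 -c "
from h import *
where(); scn('l')"
```

```text
t 11.45 tcp mach mm [-71.6 -33.  131.9] yawerr 0.002 F [-0.9  0.7 -0.2] open 0.0007 q [-0.17 -0.11  1.83  0.    1.42 -2.06]
scene blob 151 [314.05 221.52]
a,f corrected [0.223 0.001] knob [  0.2 -36.4 180.9]
```

View pics/ls.png

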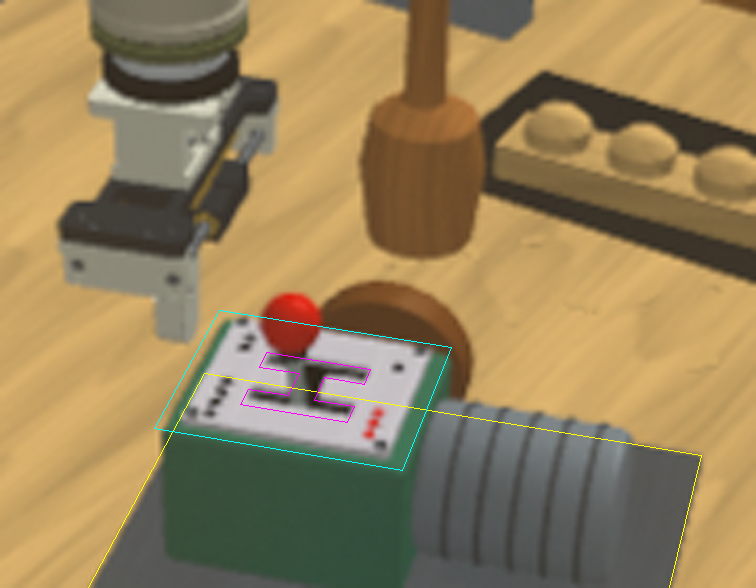

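The lever is in the right leg at f≈0, and the fingers are straight behind it. I push it forward into the third slot.

Emit:
{"op": "send_rows", "data": {
  "targets": [
    [-1,[-20,0,0],0],
    [-1,[-14,0,0],0],
    [-1,[-5,0,0],0],
    [-1,[-5,0,0],0],
    [-1,[-6,0,0],0],
    [-1,[-6,0,0],0],
    [-1,[-6,0,0],0],
    [-1,[-6,0,0],0],
    [-1,[0,0,0],0]
  ]
}}

```text
t: 12.4
tool_pos: [0.5643, -0.0146, 0.1315]
orientation: [-0.493, 3.102, -0.0]
force: [-0.6, 0.0, -0.8]
opening: 0.0009
```

```bash
python3 -c "
from h import *
where(); scn('m')"
```

```text
t 12.4 tcp mach mm [ -3.1 -33.1 131.5] yawerr 0.003 F [-0.6  0.  -0.8] open 0.0009 q [-0.12  0.07  1.66  0.    1.41 -2.  ]
scene blob 167 [325.51 223.4 ]
a,f corrected [0.21  0.172] knob [ 28.3 -33.9 179. ]
```

View pics/ms.png

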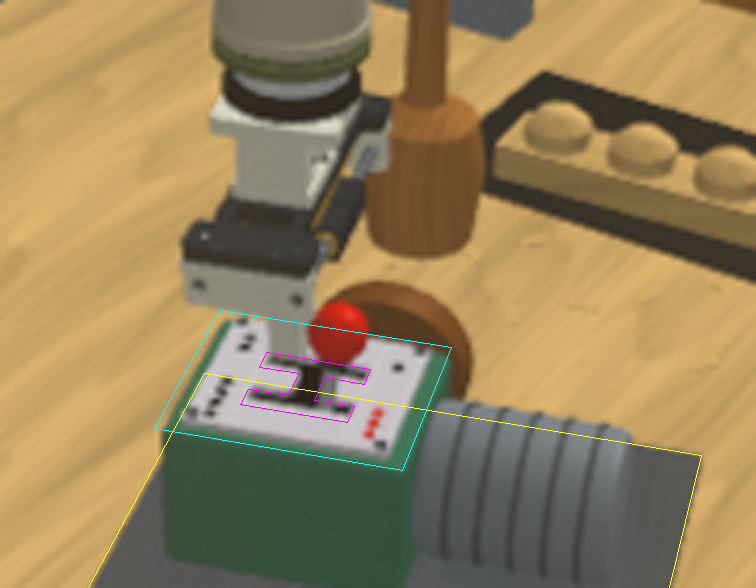

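About 12–13 mm remain, so I continue gently and watch the force.

Emit:
{"op": "send_rows", "data": {
  "targets": [
    [-1,[-4,0,0],0],
    [-1,[-4,0,0],0],
    [-1,[-2,0,0],0],
    [-1,[0,0,0],0]
  ]
}}

```text
t: 12.85
tool_pos: [0.5733, -0.0116, 0.1315]
orientation: [0.493, -3.102, 0.0]
force: [-0.6, -0.7, -0.7]
opening: 0.0008
```

```bash
python3 -c "
from h import *
where(); scn()"
```

```text
t 12.85 tcp mach mm [  6.4 -33.  131.5] yawerr 0.003 F [-0.6 -0.7 -0.7] open 0.0008 q [-0.11  0.09  1.63 -0.    1.42 -2.  ]
scene blob 166 [329.06 224.56]
a,f corrected [0.211 0.227] knob [ 37.2 -33.7 177.2]
```

Emit:
{"op": "send_rows", "data": {
  "targets": [
    [-1,[-2,0,0],0],
    [-1,[-1,0,0],0],
    [-1,[-1,0,0],0]
  ]
}}

```text
t: 13.2
tool_pos: [0.5769, -0.0103, 0.1316]
orientation: [0.493, -3.102, -0.0]
force: [-1.8, -0.6, -0.6]
opening: 0.0007
```

```bash
python3 -c "
from h import *
where(); scn()"
```

```text
t 13.2 tcp mach mm [ 10.2 -32.9 131.6] yawerr 0.003 F [-1.8 -0.6 -0.6] open 0.0007 q [-0.11  0.1   1.62 -0.    1.42 -1.99]
scene blob 166 [330.48 224.98]
a,f corrected [0.21  0.249] knob [ 40.7 -33.4 176.4]
```

Emit:
{"op": "send_rows", "data": {
  "targets": [
    [-1,[-1,0,0],0],
    [-1,[-1,0,0],0]
  ]
}}

```text
t: 13.45
tool_pos: [0.5788, -0.0097, 0.1316]
orientation: [0.493, -3.103, -0.0]
force: [-2.1, -1.0, -1.5]
opening: 0.0001
```

```bash
python3 -c "
from h import *
where(); scn()"
```

```text
t 13.45 tcp mach mm [ 12.2 -32.9 131.6] yawerr 0.003 F [-2.1 -1.  -1.5] open 0.0001 q [-0.11  0.11  1.62  0.    1.42 -1.99]
scene blob 167 [331.35 225.29]
a,f corrected [0.21  0.263] knob [ 42.9 -33.3 175.8]
```

Emit:
{"op": "send_rows", "data": {
  "targets": [
    [-1,[-1,0,0],0],
    [-1,[-1,0,0],0]
  ]
}}

```text
t: 13.7
tool_pos: [0.5795, -0.0095, 0.1314]
orientation: [0.493, -3.1, 0.0]
force: [-10.5, -3.6, 2.4]
opening: 0.0008
```

```bash
python3 -c "
from h import *
where(); scn()"
```

```text
t 13.7 tcp mach mm [ 12.9 -33.  131.4] yawerr 0.003 F [-10.5  -3.6   2.4] open 0.0008 q [-0.1   0.11  1.61 -0.    1.42 -1.99]
scene blob 162 [331.49 225.43]
a,f corrected [0.212 0.265] knob [ 43.3 -33.5 175.6]
```

Force rose to about 11 N and the knob stopped, so the lever is home. I back straight off, then lift clear.

Emit:
{"op": "send_rows", "data": {
  "targets": [
    [-1,[10,0,0],0],
    [-1,[30,0,0],0],
    [-1,[40,0,0],0],
    [-1,[20,0,-30],0],
    [-1,[0,0,-40],0],
    [-1,[10,40,-40],0],
    [-1,[0,45,0],0],
    [-1,[0,45,0],0],
    [-1,[0,45,0],0],
    [-1,[0,0,0],0]
  ]
}}

```text
t: 14.75
tool_pos: [0.4236, 0.1231, 0.2374]
orientation: [-0.502, 3.098, 0.003]
force: [1.2, -0.1, 0.0]
opening: 0.0001
```

```bash
python3 -c "
from h import *
where(); see('z')"
```

```text
t 14.75 tcp mach mm [-94.7 141.1 237.4] yawerr 0.009 F [ 1.2 -0.1  0. ] open 0.0001 q [ 0.16 -0.33  1.83  0.    1.64 -1.73]
[(np.int32(80), array([319.8, 228.9])), (np.int32(171), array([331.3, 225.2]))]
a,f [0.177 0.256] res [-0.6  0.5 -0.1  0.7] knob mach [ 41.7 -28.1 177.1]
```

View pics/zt.png

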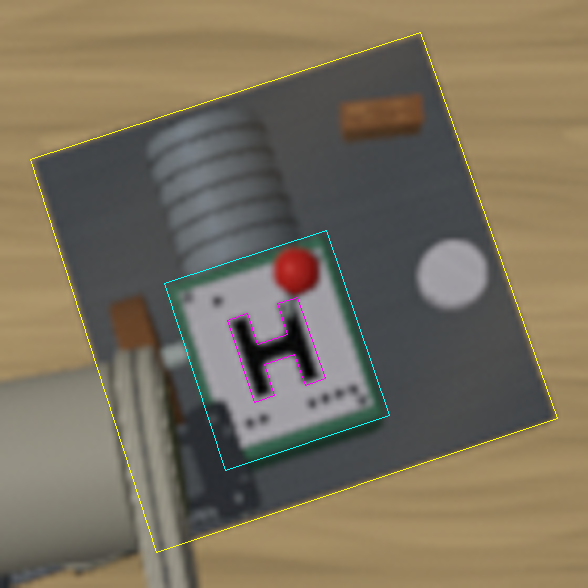

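View pics/zs.png

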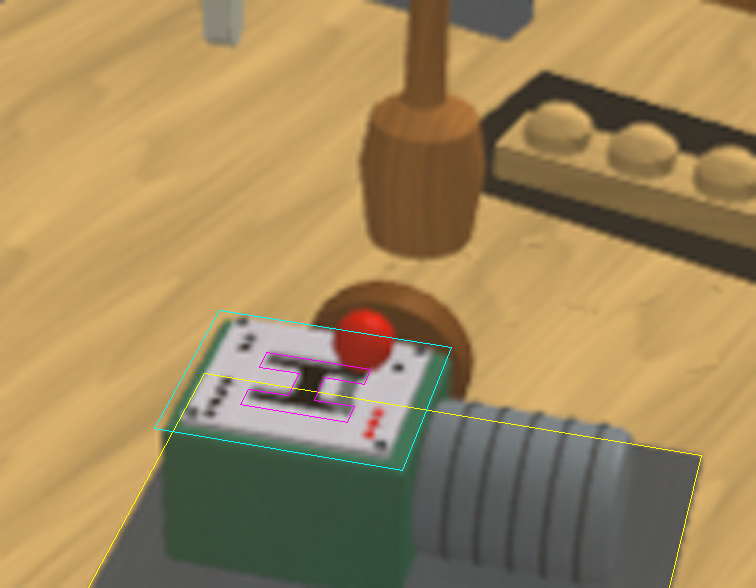

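Overhead, the ball sits over the three red dots at the front of the right leg (zoomed 296,270), with f≈0.256. The gripper is clear and the tin, block and mallet have not moved. I hand the job in.

```bash
python3 -c "
from h import *
print(ticket.close_job())"
```

```text
the job is handed in; nothing more can be done
None
```

I moved the lever from the rear of the left leg to the cross channel, across to the right stop, and forward until it stopped in the third slot. I pushed only with the shut fingertips, then backed off and lifted clear. The job was handed in at about 15 s.

**Final check:**
- The lever stands at about f = 0.256 and a = 0.18 to 0.21, depending on the camera. The nominal home position is 0.25 and 0.2.
- The ball sits over the three red dots, and the lever never showed noticeably behind the cross channel in the right leg.
- The highest force I read was about 11 N, at the forward stop. The right stop gave about 6 N.
- The gripper finished clear, and the tin, strop block and mallet looked unmoved. I did not specifically check the jar and gouges, but the arm never went near them.

**Disagreements:**
- **Fingertip height:** the cameras showed the fingertips about 40 mm higher than the reported tool position, and my first approach passed over the ball without touching it. I worked about 38 mm lower after that.
- **Sideways reading:** the lever tilt from the scene camera alone was off by up to about 0.05 rad. I relied on contact force to tell when it was at the right-hand stop.

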